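# Ease a press-fit storage box lid off evenly with a wedge

## Robot

A 6-joint arm with a two-finger parallel gripper is mounted at the origin on a cart in front of the work surface, level with it; the furniture and walls round the work are solid. World frame = base frame: x ahead of the robot, y to its left, z up, the work surface at z = 0. Lengths are in m, angles in rad, forces in N, time in s.
With the tool pointing down it reaches from about 0.275 to 0.825 m from the base axis. Payload 4.9 kg.
Tool frame: the origin (TCP) lies midway between the tips of the shut fingers; the grasp point (between the pads) lies 19 mm behind it (bot.grip_depth is the distance from the TCP to the grasp point, in m); y points along the fingers, x is the direction in which the jaws open and shut, and the axes are right-handed (so a half turn about y gives the same grasp; the last joint's range is limited). The gripper opens to 85 mm and grips with 20 to 120 N. Pads are 22 mm wide; open, the fingers measure 114 mm over their backs; the gripper's body (76 mm by 85 mm) begins 54 mm behind the grasp point. The pads swing forward as they close: fully open they stand 13 mm farther back than shut.
Start: joints at [-1.45, 0.326, -0.193, 1.052, 0, 1.437], TCP at [0.139, -0.532, 0.231] pointing down, gripper open.
Joint ranges: [-2.65, 2.65], [-0.97, 1.79], [-1.3, 1.35], [-1.93, 2.1], [-1.47, 1.37], [-3.14, 3.14]. Speed limits (rad/s): [2.57, 2.57, 3.14, 3.14, 3.14, 3.14].

## Interface

Orientations are given as a unit quaternion [w, x, y, z].
In Python, from cell import bot gives the robot as it stands. Calls block until the motion is done:
- bot.move_pose(position, orientation): joint-space move of the TCP to a pose.
- bot.move_linear(position, speed=0.15, rotation=None, until_force=None): straight line of the TCP; rotation=None keeps the orientation; speed is the mean speed in m/s. With until_force (N) it stops when the force on the tool has changed by that much, and returns True; else False.
- bot.goto_joints(angles): joint-space move.
- bot.set_gripper(opening, grasp_force=None): opening from 0.0 (shut) to 1.0 (fully open); grasp_force is the grip in N (None keeps the last); returns when the fingers have stopped.
- bot.wait(seconds).
- bot.solve_ik(position, orientation): joint angles nearest the present ones, or None.
- bot.camera(name): name is "side" or "top" or "wrist"; returns the picture (384x512x3 uint8, red, green, blue); there is no depth.
- bot.calibration(name): a dict with "mtx" (3x3 intrinsics, pixels), "extrinsics" (4x4, takes a point from world to camera coordinates); the wrist camera has in their place "hand_eye" (4x4, takes a point from camera to tool coordinates, whose origin is the TCP and whose axes are the tool frame's). Camera axes: x right, y down, z forward; pixel columns grow to the right and rows downward; lengths in m; the calibration is good to about 2 mm. The wrist camera is an equidistant fisheye: a pixel r from the principal point sees the ray r / f radians off the axis. A picture is of the moment at which its call begins: read the wrist's pose just before it. calibration takes no time and is no camera call.
A pose or a line that the arm cannot do raises bot.PlanningError and nothing moves.
- bot.close_job(): hands the job in, once; it reports no verdict.
Trained networks look in the newest picture that a camera, given by its name, has taken for a name from the list of things; names that differ only in an ending like _2 or _b are one class to them, and where a whole thing is asked for, a point or a joint stands for the part that bears it (a point fixed in the world has none). Each returns a list of dicts, best first, with "confidence" (0 to 1); they miss things now and then, are a little off and sometimes report something else, mostly with a low value. They report only what shows in the picture. A call takes as long as a camera call. They do not tell look-alikes from the thing itself.
- bot.search_frame(camera, thing): "bbox" ([left, top, width, height] in pixels, round what is visible of it).
Readings, each from a call of its own:
- bot.read_clock(): time.
- bot.read_joint_positions(): joint angles.
- bot.read_joint_vel(): joint speeds.
- bot.read_joint_efforts(): joint torques, N m.
- bot.read_position(): TCP position.
- bot.read_tool_rot(): TCP orientation.
- bot.read_ft_force(): force on the tool from outside, world axes, zero at the start.
- bot.read_moment(): the same for the moment, N m.
- bot.read_gripper_width(): opening from 0.0 (shut) to 1.0 (fully open).
Only numpy, scipy, OpenCV 4.12 (cv2) and the standard library are available. Lean on these libraries where they do the work, as an engineer would, in place of code of your own. Each camera call takes 0.05 s, during which the arm holds its last target.

## Task

The lid of the storage box is pressed on tight. Take the small double-ended wedge by its upright grip and work its tips into the seam at the two ends of the box in turn, easing the lid up gently and evenly, so that neither end ever gets more than about 4 mm ahead of the other, until both ends have come up by 6 mm or a little more. Touch the lid with nothing but the wedge, then stand the wedge upright on the worktop clear of the box, and leave the other things where they are.

Things in the scene. Friction and masses are not known exactly. Their poses are not given: they have to be found in the camera images.
- crock: Storage box fixed to the worktop: grey foot 90 x 190 x 50 mm (x, y, z), white slab lid on top, over a neck 74 x 80 mm, 13 mm high. Origin: centre of its underside, z up. The foot's flat top (z = 50 mm) sticks out beyond the lid at both y ends, up to y = 95 mm either way: shoulders on which the wedge is laid. The wedge on box and lid together may not press with over 80 N.
- lid: The lid, a plain white slab 96 x 131 x 12 mm (x, y, z), centred on the box. Origin: middle of its lower edge at the box's +y end, axes as the box's. Its two y ends lift independently, up to 11 mm, each held wherever it is left by a press-fit friction of about 3.5 N at its edge; driving the wedge in takes 7 to 12 N of push. No contact with it may exceed 20 N.
- lid_left (a point): Middle of the lid's lower edge at the box's +y end; moves with the lid; its axes are the lid's. Pressed home it lies at z = 52.5 mm, y = 65.5 mm in the box's frame, that is 2.5 mm over the shoulder: a seam 2.5 mm high (plus the rise of that end), 25 mm deep to the neck. At the start each end is up by 0 to 1 mm.
- lid_right (a point): The same at the box's -y end of the lid (y = -65.5 mm).
- wedge: Double-ended wedge, 150 g, standing. Origin: centre of its flat underside, z up, x along the blades. Steel base 88 (x) x 30 mm: tips 1.5 mm thick at x = +-44, top sloping up at 23.5 deg to 11.5 mm high at x = +-21. Wooden grip 32 (x) x 14 (y) mm, z = 11.5 to 63.5: take it across the 14. Flat on a shoulder with a tip d mm past the lid edge, it has that end up about 0.435 d - 1 mm.
- mug: White dotted mug, 82 x 114 x 91 mm; leave it alone. Origin: centre of its underside.
- salt_shaker: Salt shaker with grey cap, 44 x 44 x 90 mm; leave it alone. Origin: centre of its underside.
- kitchen_timer: Red and white kitchen timer, 64 x 64 x 54 mm; leave it alone. Origin: centre of its underside.
- lemon: Lemon, 78 x 55 x 56 mm; leave it alone. Origin: centre of its underside.
- tea_light: Tea light, 38 mm across, 17 mm high; leave it alone. Origin: centre of its underside.
- tin: Food tin, 75 mm across, 58 mm high; leave it alone. Origin: centre of its underside.
Mind the look-alikes: they are no part of the job. What is shaped like the wedge but orange or red is not meant.

How it is judged:
By the outcome, as a careful person would: the job done as asked, in the order asked, and still so for the second after the job is handed in, with the robot touching nothing.
It also fails if it takes over 72 s, if anything falls off the work surface, if the arm or the gripper's body presses on something with over 40 N, if the wrist force passes 120 N, or if a joint passes its speed limit or range.

## Working session

There is one attempt and no reset: what is moved stays moved. The work goes in short steps, each a Python script; the robot and the scene stay as the last script left them, time stands still between calls to the robot, and variables do not carry over. Pictures are saved under pics/ and viewed, and the job is handed in when it is done.

```bash
ls; mkdir -p pics; python3 - <<'E'
from cell import bot
import cv2,numpy as np
for c in ["top","side","wrist"]:
    im=bot.camera(c); cv2.imwrite(f"pics/{c}0.png",im[:,:,::-1])
    k=bot.calibration(c); print(c,{a:np.round(v,4).tolist() if not isinstance(v,str) else v for a,v in k.items()})
    for t in ["crock","wedge","lid"]:
        print(t,[(r['bbox'],round(r['confidence'],2)) for r in bot.search_frame(c,t)])
print(bot.read_clock(),bot.read_tool_rot(),bot.read_gripper_width(),bot.grip_depth)
E
```

```text
pics
top {'mtx': [[405.0555, 0.0, 254.5316], [0.0, 405.0555, 191.5694], [0.0, 0.0, 1.0]], 'extrinsics': [[-0.0813, -0.9967, -0.0069, -0.1918], [-0.9705, 0.0807, -0.227, 0.5739], [0.2268, -0.0118, -0.9739, 1.1009], [0.0, 0.0, 0.0, 1.0]]}
crock [([144.9, 196.4, 71.9, 37.4], 0.82)]
wedge [([318.5, 240.8, 26.9, 20.2], 0.85), ([342.3, 155.8, 29.2, 20.9], 0.77), ([298.8, 190.6, 13.1, 29.7], 0.69), ([367.1, 230.9, 28.8, 27.7], 0.61)]
lid [([157.4, 200.5, 45.5, 34.4], 0.9), ([253.3, 230.7, 17.2, 25.8], 0.64)]
side {'mtx': [[418.8624, 0.0, 258.0545], [0.0, 418.8624, 196.3566], [0.0, 0.0, 1.0]], 'extrinsics': [[-0.9996, -0.0053, -0.0269, 0.5524], [0.0234, 0.3497, -0.9366, 0.1242], [0.0144, -0.9369, -0.3494, 0.9961], [0.0, 0.0, 0.0, 1.0]]}
crock [([259.1, 214.1, 39.7, 54.2], 0.7)]
wedge [([258.2, 180.5, 27.5, 20.5], 0.8), ([301.5, 169.7, 18.0, 25.0], 0.67), ([297.0, 161.1, 15.4, 17.3], 0.66), ([241.1, 164.3, 8.1, 19.1], 0.5)]
lid [([254.1, 214.7, 45.3, 27.3], 0.78), ([233.6, 170.6, 12.2, 26.5], 0.5), ([328.7, 273.1, 22.8, 16.4], 0.18)]
wrist {'mtx': [[297.3186, 0.0, 254.2773], [0.0, 297.3186, 190.0044], [0.0, 0.0, 1.0]], 'hand_eye': [[1.0, 0.0001, -0.0, -0.0001], [0.0001, -0.2981, 0.9545, -0.1425], [0.0001, -0.9545, -0.2981, 0.0754], [0.0, 0.0, 0.0, 1.0]]}
crock []
wedge [([345.6, 0.0, 29.1, 34.1], 0.91)]
lid []
0.6 [-0.55945159  0.55948986 -0.43240266  0.43244994] 1.0015006639087713 0.0187
```

```bash
python3 - <<'E'
import cv2
a=cv2.imread("pics/top0.png"); cv2.imwrite("pics/top0c.png",cv2.resize(a[140:290,130:410],None,fx=2.85,fy=2.85,interpolation=cv2.INTER_CUBIC))
a=cv2.imread("pics/side0.png"); cv2.imwrite("pics/side0c.png",cv2.resize(a[140:300,190:390],None,fx=3.7,fy=3.7,interpolation=cv2.INTER_CUBIC))
E
```

```text
(no output)
```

View pics/top0.png

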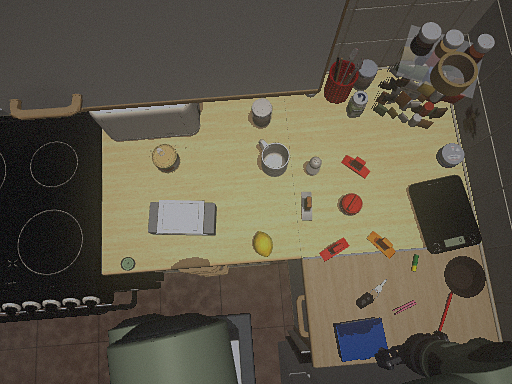

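```bash
sleep 0.1
```

```text
(no output)
```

View pics/top0c.png

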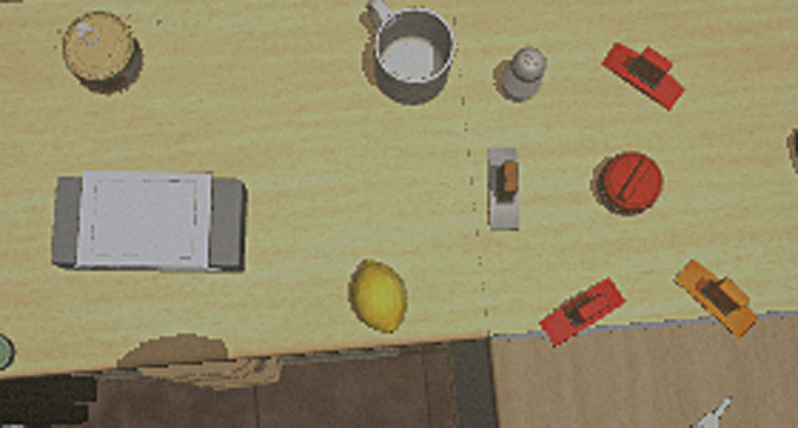

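View pics/side0c.png

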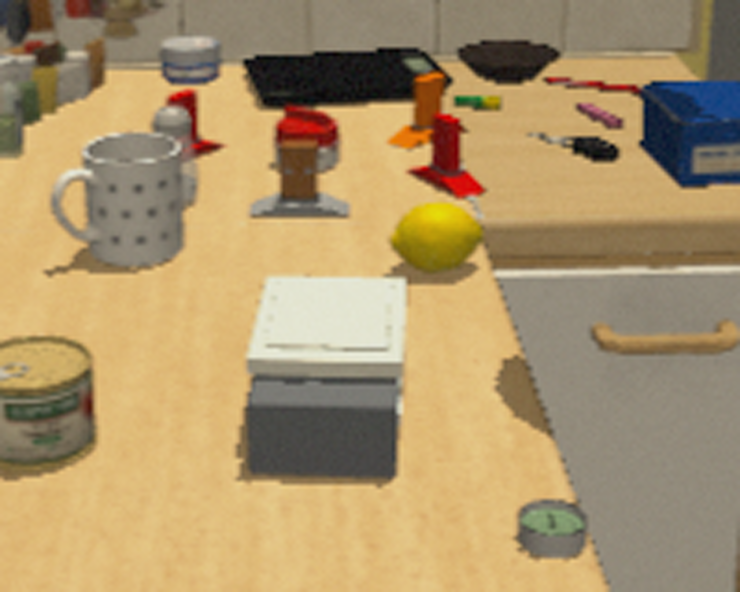

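View pics/wrist0.png

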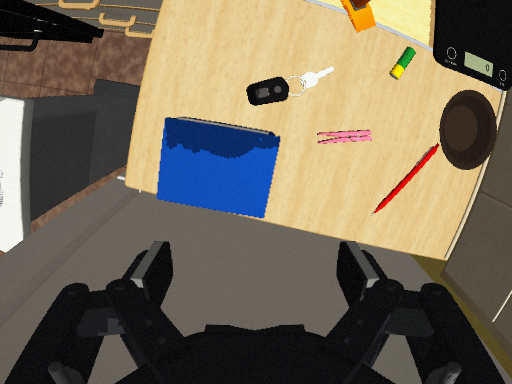

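```bash
cat > h.py <<'E'
import numpy as np,cv2
from cell import bot
from scipy.spatial.transform import Rotation as R
def ray(cam,uv,pose=None):
    k=bot.calibration(cam);K=np.array(k['mtx']);u,v=uv
    x=(u-K[0,2])/K[0,0];y=(v-K[1,2])/K[1,1]
    if cam!='wrist':
        E=np.array(k['extrinsics']);Rm=E[:3,:3];o=-Rm.T@E[:3,3]
        return o,Rm.T@np.array([x,y,1.])
    r=np.hypot(x,y);s=np.sin(r)/max(r,1e-9);d=np.array([x*s,y*s,np.cos(r)])
    H=np.array(k['hand_eye']);p,q=pose
    Rt=R.from_quat(q,scalar_first=True).as_matrix()
    return p+Rt@H[:3,3],Rt@H[:3,:3]@d
def pt(cam,uv,z,pose=None):
    o,d=ray(cam,uv,pose);return o+d*(z-o[2])/d[2]
def proj(cam,P,pose=None):
    k=bot.calibration(cam);K=np.array(k['mtx']);P=np.atleast_2d(P)
    if cam!='wrist':
        E=np.array(k['extrinsics']);c=P@E[:3,:3].T+E[:3,3]
        return np.c_[c[:,0]/c[:,2]*K[0,0]+K[0,2],c[:,1]/c[:,2]*K[1,1]+K[1,2]]
    H=np.array(k['hand_eye']);p,q=pose
    Rt=R.from_quat(q,scalar_first=True).as_matrix()
    t=(P-p)@Rt; c=(t-H[:3,3])@H[:3,:3]
    rr=np.hypot(c[:,0],c[:,1]);th=np.arctan2(rr,c[:,2]);s=th/np.maximum(rr,1e-9)
    return np.c_[c[:,0]*s*K[0,0]+K[0,2],c[:,1]*s*K[1,1]+K[1,2]]
def pose(): return np.array(bot.read_position()),np.array(bot.read_tool_rot())
def down(yaw):
    # tool y down; tool x (jaw axis) in world direction yaw
    x=np.array([np.cos(yaw),np.sin(yaw),0]);y=np.array([0,0,-1.]);z=np.cross(x,y)
    return R.from_matrix(np.c_[x,y,z]).as_quat(scalar_first=True)
E
python3 - <<'E'
from h import *
c=lambda u,v:(u/2.85+130-.3,v/2.85+140-.3)
print('wedge base');
for p in [(489,148),(519,148),(520,229),(489,229)]: print(np.round(pt('top',c(*p),0.0015),4))
print('lid top z=.065')
for p in [(80,170),(213,172),(209,270),(76,268)]: print(np.round(pt('top',c(*p),0.065),4))
print('foot top z=.05')
for p in [(56,178),(245,180),(242,270),(53,265)]: print(np.round(pt('top',c(*p),0.05),4))
s=lambda u,v:(u/3.7+190-.3,v/3.7+140-.3)
print('side lid')
for p in [(264,277),(406,279),(403,362),(248,360)]: print(np.round(pt('side',s(*p),0.065),4))
for p in [(252,215),(349,213)]: print(np.round(pt('side',s(*p),0.0),4))
for p in [(248,405),(397,411)]: print(np.round(pt('side',s(*p),0.05),4))
print(R.from_quat(bot.read_tool_rot(),scalar_first=True).as_matrix().round(3))
for n in ["mug","salt_shaker","kitchen_timer","lemon","tea_light","tin"]:
    r=bot.search_frame("top",n); b=r[0]['bbox'] if r else None; print(n,b, pt('top',(b[0]+b[2]/2,b[1]+b[3]/2),.03).round(3) if b else'')
E
```

```text
wedge base
[ 0.5591 -0.3806  0.0015]
[ 0.5564 -0.4124  0.0015]
[ 0.4697 -0.4036  0.0015]
[ 0.4723 -0.3712  0.0015]
lid top z=.065
[0.5564 0.0406 0.065 ]
[ 0.5433 -0.093   0.065 ]
[ 0.4449 -0.0838  0.065 ]
[0.4576 0.0472 0.065 ]
foot top z=.05
[0.5536 0.0687 0.05  ]
[ 0.5356 -0.1233  0.05  ]
[ 0.4442 -0.1149  0.05  ]
[0.4648 0.0737 0.05  ]
side lid
[ 0.5437 -0.0855  0.065 ]
[ 0.4473 -0.0764  0.065 ]
[0.4602 0.0504 0.065 ]
[0.5536 0.043  0.065 ]
[ 0.5554 -0.3789  0.    ]
[ 0.4704 -0.3783  0.    ]
[0.5537 0.0728 0.05  ]
[0.4665 0.0843 0.05  ]
[[ 0.252  0.     0.968]
 [-0.968 -0.     0.252]
 [ 0.    -1.    -0.   ]]
mug [257.2, 141.1, 35.0, 34.4] [ 0.662 -0.308  0.03 ]
salt_shaker [305.2, 158.5, 15.3, 16.0] [ 0.627 -0.42   0.03 ]
kitchen_timer [256.0, 142.2, 35.9, 34.7] [ 0.659 -0.305  0.03 ]
lemon [251.6, 229.6, 19.3, 26.0] [ 0.412 -0.246  0.03 ]
tea_light [121.7, 255.2, 13.5, 14.9] [0.386 0.137 0.03 ]
tin [151.5, 142.0, 31.9, 30.9] [0.692 0.016 0.03 ]
```

```bash
python3 - <<'E'
from h import *
bot.set_gripper(0.5)
print(bot.read_clock())
for n,p,y in [("w",(0.45,-0.392,0.2),-np.pi/2-.1),("b",(0.5,-0.09,0.24),-0.1),("b2",(0.5,-0.09,0.24),np.pi-.1)]:
    print(n,bot.solve_ik(p,down(y)))
bot.move_pose((0.45,-0.392,0.2),down(-np.pi/2-.1))
bot.wait(.2)
P=pose();im=bot.camera("wrist");cv2.imwrite("pics/w1.png",im[:,:,::-1]);print(bot.read_clock(),P)
np.savez("w1.npz",p=P[0],q=P[1])
print(bot.search_frame("wrist","wedge"))
E
```

```text
1.3917
w [-0.84026344  0.43358987 -0.11381263  1.02339382  0.          2.40132921]
b [-0.32347633  0.24269731 -0.28485036  1.04324865  0.          1.34732   ]
b2 [-0.32347633  0.24269731 -0.28485036  1.04324865  0.         -1.79427265]
2.9333 (array([ 0.44921383, -0.39292283,  0.2001644 ]), array([-0.47387046,  0.47398105, -0.52468771,  0.5248729 ]))
[{'bbox': [390.3, 173.1, 48.3, 58.2], 'confidence': 0.91}, {'bbox': [229.6, 72.5, 31.5, 77.3], 'confidence': 0.62}]
```

View pics/w1.png

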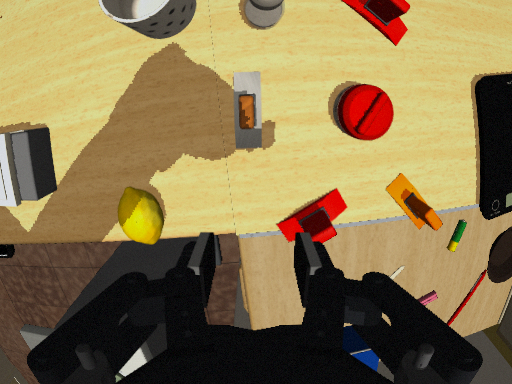

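```bash
python3 - <<'E'
import cv2
a=cv2.imread("pics/w1.png"); cv2.imwrite("pics/w1c.png",cv2.resize(a[60:160,200:300],None,fx=6,fy=6,interpolation=cv2.INTER_CUBIC))
E
python3 - <<'E'
from h import *
bot.move_pose((0.5,-0.10,0.26),down(-.1))
bot.wait(.2)
P=pose();im=bot.camera("wrist");cv2.imwrite("pics/b1.png",im[:,:,::-1]);print(bot.read_clock(),P)
np.savez("b1.npz",p=P[0],q=P[1])
E
```

```text
4.3917 (array([ 0.49993781, -0.10096243,  0.25965809]), array([ 0.70619837, -0.70617458,  0.03624999, -0.03587855]))
```

View pics/w1c.png

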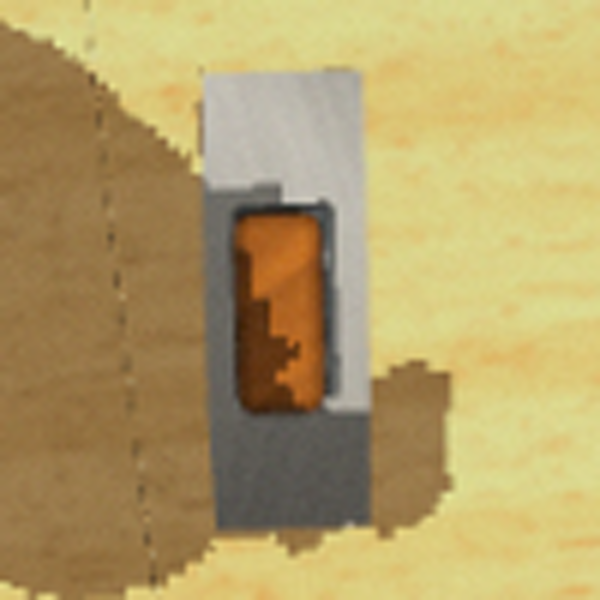

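View pics/b1.png

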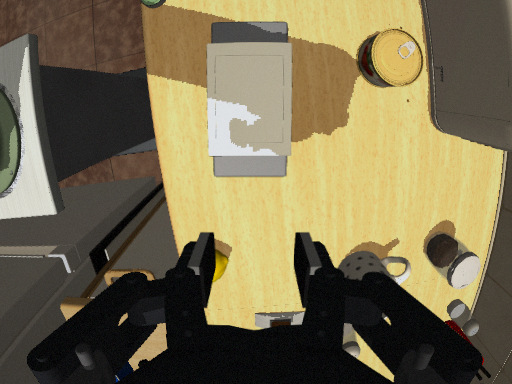

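```bash
python3 - <<'E'
import cv2
a=cv2.imread("pics/b1.png"); cv2.imwrite("pics/b1c.png",cv2.resize(a[12:187,195:305],None,fx=3.4,fy=3.4,interpolation=cv2.INTER_CUBIC))
E
```

```text
(no output)
```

View pics/b1c.png

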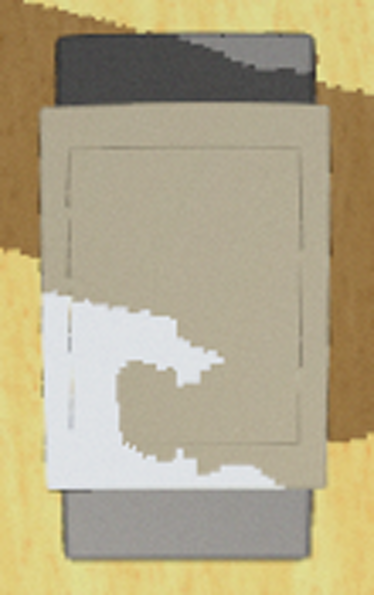

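```bash
cat > fit.py <<'E'
from h import *
from scipy.optimize import least_squares
def fit(obs,x0):
    # obs: list of (cam,uv,local xyz,pose)
    def f(x):
        c,s=np.cos(x[2]),np.sin(x[2]);r=[]
        for cam,uv,L,P in obs:
            r+=list((proj(cam,[[x[0]+c*L[0]-s*L[1],x[1]+s*L[0]+c*L[1],L[2]]],P)[0]-uv))
        return r
    s=least_squares(f,x0);return s.x,np.round(s.fun.reshape(-1,2),2)
def ld(n): d=np.load(n);return d['p'],d['q']
if __name__=="__main__":
    g=lambda u,v:np.array((u/3.4+195-.35,v/3.4+12-.35));P=ld("b1.npz")
    obs=[("wrist",g(*uv),L,P) for uv,L in [((40,107),(-.048,.0655,.065)),((330,106),(.048,.0655,.065)),((46,489),(-.048,-.0655,.065)),((327,488),(.048,-.0655,.065)),
     ((57,37),(-.045,.095,.05)),((315,37),(.045,.095,.05)),((64,559),(-.045,-.095,.05)),((309,559),(.045,-.095,.05))]]
    print("box",*fit(obs,[.5,-.02,-.1]))
    g=lambda u,v:np.array((u/6+200-.4,v/6+60-.4));P=ld("w1.npz")
    obs=[("wrist",g(*uv),L,P) for uv,L in [((203,74),(.044,.015,.0015)),((361,71),(.044,-.015,.0015)),((217,526),(-.044,.015,.0015)),((372,525),(-.044,-.015,.0015)),
      ((235,210),(.016,.007,.0635)),((323,208),(.016,-.007,.0635)),((241,411),(-.016,.007,.0635)),((323,411),(-.016,-.007,.0635))]]
    print("wedge",*fit(obs,[.514,-.392,-.1]))
    c=lambda u,v:(u/2.85+130-.3,v/2.85+140-.3)
    obs=[("top",c(*uv),L,None) for uv,L in [((80,170),(.048,.0655,.065)),((213,172),(.048,-.0655,.065)),((209,270),(-.048,-.0655,.065)),((76,268),(-.048,.0655,.065))]]
    print("box top",*fit(obs,[.5,-.02,-.1]))
    s=lambda u,v:(u/3.7+190-.3,v/3.7+140-.3)
    obs=[("side",s(*uv),L,None) for uv,L in [((264,277),(.048,-.0655,.065)),((406,279),(-.048,-.0655,.065)),((403,362),(-.048,.0655,.065)),((248,360),(.048,.0655,.065))]]
    print("box side",*fit(obs,[.5,-.02,-.1]))
E
python3 fit.py
```

```text
box [ 0.50120167 -0.02309139 -0.10199878] [[-0.26 -0.31]
 [ 0.42 -0.49]
 [-0.26  0.47]
 [-0.11  0.67]
 [-0.54 -1.02]
 [ 0.56 -1.48]
 [-0.41  1.08]
 [ 0.61  1.06]]
wedge [ 0.51496862 -0.39143559 -0.08072607] [[ 0.05 -0.37]
 [ 0.4  -0.59]
 [-0.06  0.34]
 [-0.03 -0.07]
 [-0.48  0.03]
 [ 0.   -0.04]
 [-0.54  0.48]
 [ 0.73  0.12]]
box top [ 0.50048552 -0.02226628 -0.09151549] [[ 0.72  0.68]
 [-0.37  0.37]
 [-0.28 -0.63]
 [-0.06 -0.36]]
box side [ 0.50117358 -0.017609   -0.08836707] [[ 0.18 -0.24]
 [-0.18 -0.34]
 [ 0.52  0.28]
 [-0.53  0.09]]
```

```bash
python3 - <<'E'
from h import *
q=down(-np.pi/2-.083)
bot.move_pose((0.515,-.3914,.13),q)
bot.move_linear((0.515,-.3914,.023),speed=.12)
print(bot.read_clock(),pose())
bot.set_gripper(0.0,grasp_force=60)
print(bot.read_clock(),bot.read_gripper_width(),pose(),bot.read_ft_force())
bot.move_linear((0.515,-.3914,.16),speed=.15)
bot.wait(.1)
print(bot.read_clock(),bot.read_gripper_width(),pose(),bot.read_ft_force(),bot.read_moment())
P=pose();cv2.imwrite("pics/g1.png",bot.camera("wrist")[:,:,::-1]); cv2.imwrite("pics/g1s.png",bot.camera("side")[:,:,::-1])
E
```

```text
6.65 (array([ 0.51561547, -0.39183518,  0.023861  ]), array([-0.47891716,  0.47882747, -0.51973652,  0.52080376]))
7.0167 0.1588695366583964 (array([ 0.51554782, -0.39203699,  0.02399779]), array([-0.47882363,  0.47879678, -0.51967649,  0.52097785])) [-0.11652124 -0.25372697  4.00756224]
8.1833 0.1562322630926937 (array([ 0.51437292, -0.390764  ,  0.158573  ]), array([ 0.47878863, -0.47887714,  0.52117557, -0.51943639])) [ 0.12118361 -0.27278665 -1.0391833 ] [ 0.05779913 -0.00052748  0.00469756]
```

View pics/g1.png

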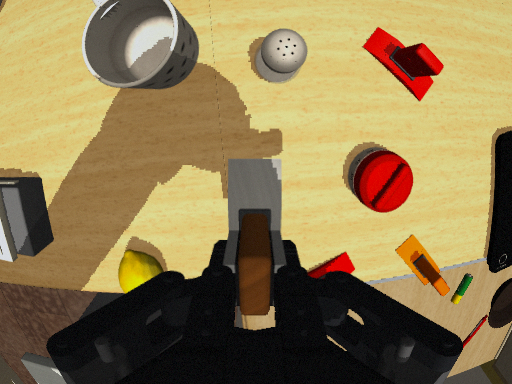

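```bash
cat >> h.py <<'E'
C=np.array([.5008,-.0222]);YAW=-.097
ey=np.array([-np.sin(YAW),np.cos(YAW)]);ex=np.array([np.cos(YAW),np.sin(YAW)])
Q=down(YAW)
ZO=.0240
def W(y,zb,x=0.): # TCP world position for wedge centre at box y, bottom at zb
    p=C+ex*x+ey*y;return np.array([p[0],p[1],zb+ZO])
def S():
    p,q=pose();d=p[:2]-C
    return "x %.2f y %.2f zb %.2f mm"%(d@ex*1e3,d@ey*1e3,(p[2]-ZO)*1e3),"F(ex,ey,z)",np.round([bot.read_ft_force()[:2]@ex,bot.read_ft_force()[:2]@ey,bot.read_ft_force()[2]],2),"t %.2f"%bot.read_clock()
E
python3 - <<'E'
from h import *
bot.move_pose(W(-.1155,.10),Q)
bot.move_linear(W(-.1155,.056),speed=.1)
bot.wait(.1);print(*S())
print(bot.move_linear(W(-.1155,.046),speed=.012,until_force=2.5)); print(*S())
bot.wait(.1);print(*S(),R.from_quat(bot.read_tool_rot(),scalar_first=True).as_matrix().round(4).tolist())
P=pose();cv2.imwrite("pics/s1.png",bot.camera("wrist")[:,:,::-1]);cv2.imwrite("pics/s1s.png",bot.camera("side")[:,:,::-1]);cv2.imwrite("pics/s1t.png",bot.camera("top")[:,:,::-1])
np.savez("s1.npz",p=P[0],q=P[1])
E
```

```text
x 0.71 y -115.91 zb 56.66 mm F(ex,ey,z) [ 0.73 -0.13 -1.52] t 10.09
True
x 0.07 y -115.57 zb 49.93 mm F(ex,ey,z) [-0.79 -0.66  4.31] t 10.66
x 0.03 y -115.56 zb 49.87 mm F(ex,ey,z) [-0.01 -0.89  6.18] t 10.76 [[0.9953, 0.0001, 0.0968], [-0.0968, -0.0002, 0.9953], [0.0001, -1.0, -0.0002]]
```

View pics/s1.png

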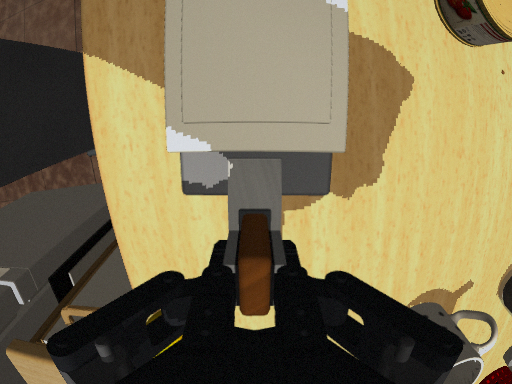

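```bash
python3 - <<'E'
from h import *
for y in np.arange(-.1135,-.1025,.0015):
    h=bot.move_linear(W(y,.0500),speed=.015,until_force=6); print(round(y*1e3,1),h,*S())
    if h: break
cv2.imwrite("pics/s2.png",bot.camera("wrist")[:,:,::-1]);P=pose();np.savez("s2.npz",p=P[0],q=P[1])
E
```

```text
-113.5 True x -0.01 y -113.35 zb 49.93 mm F(ex,ey,z) [0.1  0.07 2.34] t 11.13
```

View pics/s2.png

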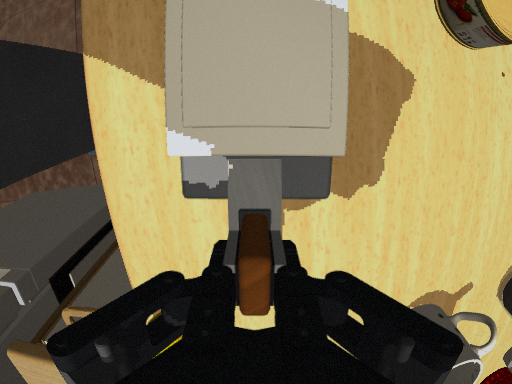

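```bash
python3 - <<'E'
from h import *
for y in np.arange(-.112,-.1025,.0013):
    h=bot.move_linear(W(y,.0500),speed=.015,until_force=9); print(round(y*1e3,1),h,*S())
    if bot.read_ft_force()[:2]@ey<-5: break
cv2.imwrite("pics/s3.png",bot.camera("wrist")[:,:,::-1]);P=pose();np.savez("s3.npz",p=P[0],q=P[1])
E
```

```text
-112.0 False x 0.05 y -112.10 zb 49.97 mm F(ex,ey,z) [ 0.3  -0.86  1.51] t 11.44
-110.7 False x 0.01 y -110.78 zb 49.97 mm F(ex,ey,z) [ 0.19 -1.68  0.79] t 11.69
-109.4 False x -0.06 y -109.27 zb 49.95 mm F(ex,ey,z) [ 0.78 -1.39  1.22] t 11.94
-108.1 False x -0.04 y -107.92 zb 49.96 mm F(ex,ey,z) [ 0.41 -1.17  1.35] t 12.19
-106.8 False x -0.06 y -106.61 zb 49.96 mm F(ex,ey,z) [ 0.29 -0.81  0.47] t 12.44
-105.5 False x 0.01 y -105.94 zb 50.04 mm F(ex,ey,z) [-0.6  -3.24  1.62] t 12.69
-104.2 False x 0.12 y -105.53 zb 50.17 mm F(ex,ey,z) [-0.78 -6.29  2.63] t 12.94
```

View pics/s3.png

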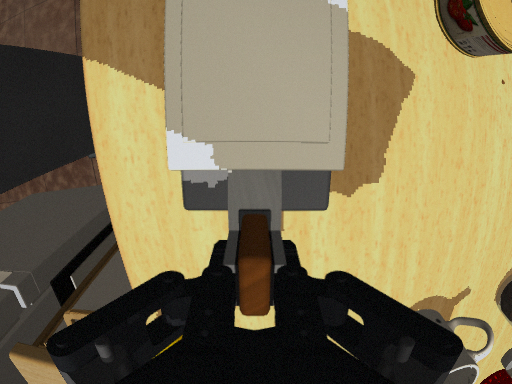

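```bash
cat >> h.py <<'E'
def push(sgn,ycmd,ytarget,z=.0498,step=.0008,fmax=15):
    """sgn +1: pushing in +box y. drives till actual y reaches target"""
    i=0
    while True:
        ycmd+=sgn*step
        bot.move_linear(W(ycmd,z),speed=.012)
        p,_=pose();y=(p[:2]-C)@ey;F=bot.read_ft_force();f=-(F[:2]@ey)*sgn;i+=1
        print("cmd %.1f y %.2f zb %.2f f %.1f fx %.1f fz %.1f"%(ycmd*1e3,y*1e3,(p[2]-ZO)*1e3,f,F[:2]@ex,F[2]))
        if sgn*(y-ytarget)>=0 or f>fmax or abs(ycmd-y)>.005: break
    print("t",bot.read_clock());return ycmd
E
python3 - <<'E'
from h import *
yc=push(1,-.1040,-.1010)
cv2.imwrite("pics/s4.png",bot.camera("side")[:,:,::-1])
E
```

```text
cmd -103.2 y -105.42 zb 50.26 f 8.0 fx -1.3 fz 3.8
cmd -102.4 y -105.20 zb 50.34 f 10.8 fx -2.1 fz 3.7
cmd -101.6 y -104.80 zb 50.41 f 11.4 fx -1.3 fz 2.0
cmd -100.8 y -104.05 zb 50.40 f 10.2 fx -1.0 fz 2.4
cmd -100.0 y -103.18 zb 50.38 f 10.6 fx -0.8 fz 2.1
cmd -99.2 y -102.29 zb 50.39 f 10.8 fx -0.1 fz 2.5
cmd -98.4 y -101.47 zb 50.37 f 10.0 fx -0.4 fz 1.3
cmd -97.6 y -100.63 zb 50.38 f 10.2 fx -1.0 fz 1.0
t 14.9917
```

```bash
python3 - <<'E'
from h import *
bot.wait(.15);print(*S())
P=pose();im=bot.camera("wrist");np.savez("s5.npz",p=P[0],q=P[1]);cv2.imwrite("pics/s5.png",cv2.resize(im[130:280,180:330],None,fx=4,fy=4,interpolation=cv2.INTER_CUBIC)[:,:,::-1])
# expected projection of wedge features
for n,L in [("tip",(.044,.0015)),("slopetop",(.021,.0115)),("griptop",(.016,.0635))]:
    p=P[0];X=[ [*(p[:2]+ey*L[0]),p[2]-ZO+L[1]] ];print(n,proj("wrist",X,P))
for r in (0,3,): 
  print("lidtop",proj("wrist",[[*(C-ey*.0655),.0645+r*1e-3]],P),"low",proj("wrist",[[*(C-ey*.0655),.0525+r*1e-3]],P))
s=cv2.imread("pics/s4.png");cv2.imwrite("pics/s4c.png",cv2.resize(s[190:275,240:320],None,fx=7,fy=7,interpolation=cv2.INTER_CUBIC))
E
```

```text
x 0.84 y -100.64 zb 50.36 mm F(ex,ey,z) [-0.79 -9.74  1.61] t 15.19
tip [[255.49893135 156.75666492]]
slopetop [[255.58972127 201.29145   ]]
griptop [[256.02960532 257.5092841 ]]
lidtop [[254.0018283 177.8712979]] low [[254.03610535 172.26883993]]
lidtop [[253.99247076 179.40310908]] low [[254.0279774  173.59609979]]
```

View pics/s5.png

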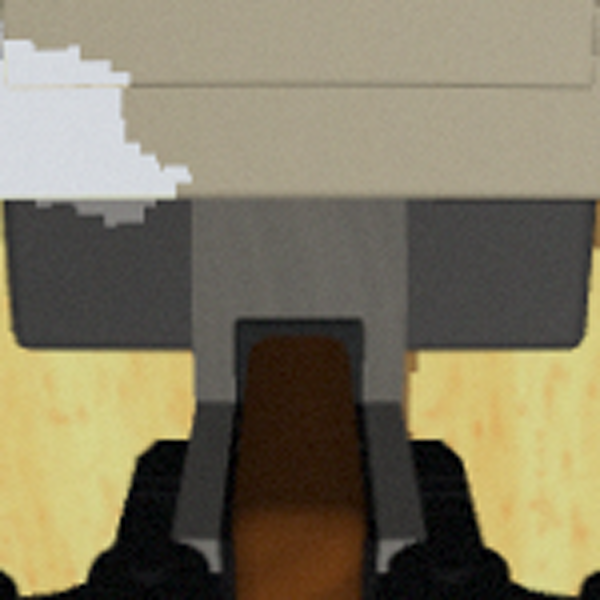

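View pics/s4c.png

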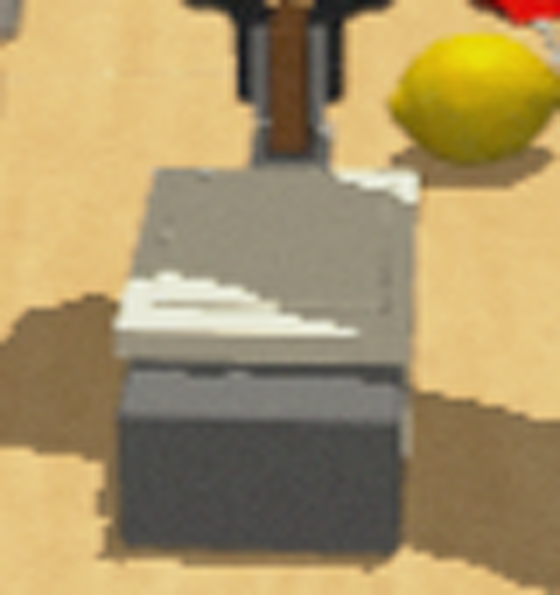

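```bash
python3 - <<'E'
from h import *
bot.move_linear(W(-.1165,.0500),speed=.05); print(*S())
bot.move_linear(W(-.1180,.105),speed=.15)
bot.move_linear(W(.1180,.105),speed=.25)
bot.move_linear(W(.1160,.056),speed=.12)
bot.wait(.1);print(*S())
print(bot.move_linear(W(.1160,.046),speed=.012,until_force=2.5)); bot.wait(.1);print(*S())
P=pose();im=bot.camera("wrist");np.savez("t1.npz",p=P[0],q=P[1]);cv2.imwrite("pics/t1.png",im[:,:,::-1])
cv2.imwrite("pics/t1s.png",cv2.resize(bot.camera("side")[170:290,210:330],None,fx=5,fy=5,interpolation=cv2.INTER_CUBIC)[:,:,::-1])
E
```

```text
x -0.09 y -117.04 zb 49.99 mm F(ex,ey,z) [ 0.59 -0.83  0.61] t 15.77
x 0.90 y 115.80 zb 56.90 mm F(ex,ey,z) [ 0.83  0.34 -1.31] t 18.03
True
x 0.02 y 116.13 zb 49.84 mm F(ex,ey,z) [-0.45  0.6   5.02] t 18.70
```

View pics/t1.png

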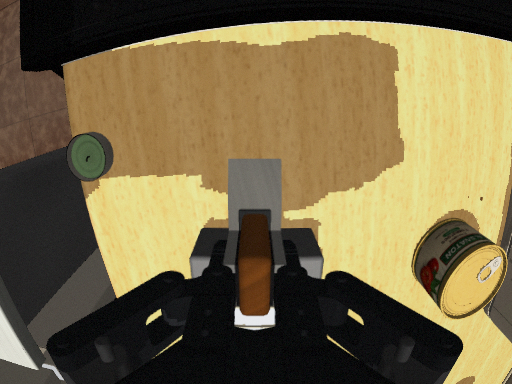

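View pics/t1s.png

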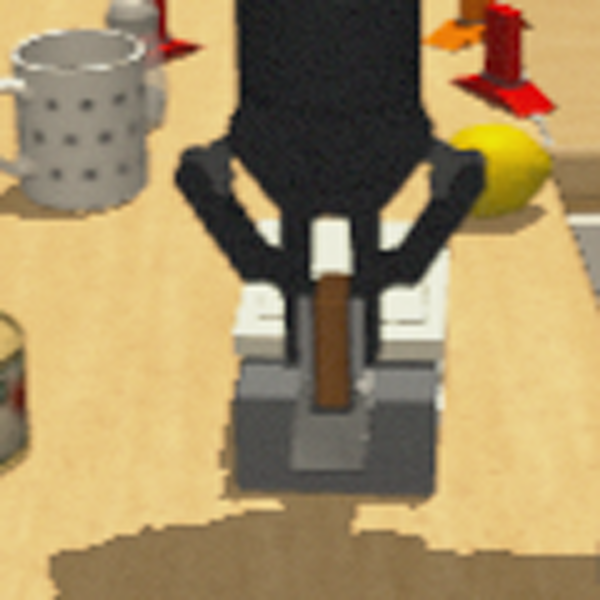

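```bash
python3 - <<'E'
from h import *
bot.move_linear(W(.1090,.0500),speed=.03);print(*S())
yc=push(-1,.1090,.0945)
bot.wait(.1);print(*S())
E
```

```text
x -0.04 y 108.55 zb 49.91 mm F(ex,ey,z) [ 0.08 -0.09  2.51] t 19.18
cmd 108.2 y 108.48 zb 49.95 f 1.5 fx -1.0 fz 5.4
cmd 107.4 y 107.87 zb 49.93 f 4.6 fx -1.2 fz 5.6
cmd 106.6 y 106.89 zb 49.93 f 4.1 fx -1.0 fz 5.1
cmd 105.8 y 106.29 zb 49.94 f 5.3 fx -0.2 fz 5.8
cmd 105.0 y 106.04 zb 50.01 f 5.0 fx -0.5 fz 4.9
cmd 104.2 y 105.84 zb 50.09 f 7.9 fx -1.0 fz 5.5
cmd 103.4 y 105.65 zb 50.14 f 9.0 fx -1.1 fz 5.4
cmd 102.6 y 105.49 zb 50.24 f 10.9 fx -1.7 fz 5.9
cmd 101.8 y 105.30 zb 50.29 f 12.0 fx -1.7 fz 6.5
cmd 101.0 y 104.70 zb 50.35 f 12.9 fx -1.3 fz 6.6
cmd 100.2 y 103.87 zb 50.33 f 12.6 fx 0.5 fz 6.0
cmd 99.4 y 103.02 zb 50.34 f 12.4 fx -1.2 fz 6.2
cmd 98.6 y 102.16 zb 50.34 f 13.0 fx -0.9 fz 6.3
cmd 97.8 y 101.32 zb 50.32 f 12.4 fx -0.6 fz 4.9
cmd 97.0 y 100.46 zb 50.32 f 13.1 fx 1.7 fz 5.0
cmd 96.2 y 99.63 zb 50.31 f 12.8 fx -0.8 fz 5.9
cmd 95.4 y 98.81 zb 50.30 f 12.7 fx 0.3 fz 5.6
cmd 94.6 y 97.98 zb 50.30 f 12.5 fx -0.8 fz 5.8
cmd 93.8 y 97.15 zb 50.31 f 12.4 fx 0.6 fz 5.3
cmd 93.0 y 96.32 zb 50.29 f 13.1 fx -0.6 fz 5.3
cmd 92.2 y 95.51 zb 50.29 f 12.4 fx -0.5 fz 5.6
cmd 91.4 y 94.69 zb 50.26 f 11.7 fx 0.0 fz 4.9
cmd 90.6 y 93.86 zb 50.28 f 12.7 fx -0.2 fz 5.3
t 24.9333
x 0.82 y 93.89 zb 50.29 mm F(ex,ey,z) [ 0.03 12.2   5.48] t 25.03
```

```bash
python3 - <<'E'
from h import *
bot.move_linear(W(.1165,.0500),speed=.06)
bot.move_linear(W(.1180,.105),speed=.15)
bot.move_linear(W(-.1180,.105),speed=.25)
bot.move_linear(W(-.1160,.056),speed=.12)
print(bot.move_linear(W(-.1160,.046),speed=.012,until_force=2.5)); bot.wait(.1);print(*S())
bot.move_linear(W(-.1035,.0500),speed=.04);print(*S())
yc=push(1,-.1035,-.0919,step=.0012)
bot.wait(.1);print(*S())
P=pose();im=bot.camera("wrist");np.savez("s6.npz",p=P[0],q=P[1]);cv2.imwrite("pics/s6.png",cv2.resize(im[130:280,180:330],None,fx=4,fy=4,interpolation=cv2.INTER_CUBIC)[:,:,::-1])
for r in (6,7,8): 
  print("lidtop",proj("wrist",[[*(C-ey*.0655),.0645+r*1e-3]],P))
print("grip front base",proj("wrist",[[*(P[0][:2]+ey*.016),P[0][2]-ZO+.0115]],P))
cv2.imwrite("pics/s6s.png",cv2.resize(bot.camera("side")[190:275,240:320],None,fx=7,fy=7,interpolation=cv2.INTER_CUBIC)[:,:,::-1])
E
```

```text
True
x 0.14 y -116.21 zb 49.92 mm F(ex,ey,z) [-0.65  0.4   5.54] t 28.46
x -0.10 y -102.67 zb 49.93 mm F(ex,ey,z) [-0.2   1.58  2.18] t 28.92
cmd -102.3 y -102.58 zb 49.98 f 1.1 fx -2.2 fz 4.7
cmd -101.1 y -101.83 zb 50.03 f 3.0 fx -1.4 fz 4.1
cmd -99.9 y -101.32 zb 50.08 f 4.9 fx -1.1 fz 5.2
cmd -98.7 y -101.04 zb 50.19 f 6.8 fx -1.6 fz 5.8
cmd -97.5 y -100.79 zb 50.31 f 10.1 fx -1.4 fz 5.3
cmd -96.3 y -100.22 zb 50.42 f 12.1 fx -2.3 fz 5.2
cmd -95.1 y -99.08 zb 50.45 f 11.9 fx -1.3 fz 3.7
cmd -93.9 y -97.83 zb 50.42 f 12.0 fx -1.4 fz 4.5
cmd -92.7 y -96.56 zb 50.40 f 11.2 fx -2.0 fz 4.0
cmd -91.5 y -95.28 zb 50.41 f 10.7 fx 0.1 fz 3.5
cmd -90.3 y -94.04 zb 50.40 f 10.2 fx 0.5 fz 3.2
cmd -89.1 y -92.78 zb 50.38 f 11.7 fx 0.3 fz 2.8
cmd -87.9 y -91.54 zb 50.38 f 11.1 fx -0.3 fz 2.9
t 32.1667
x 1.32 y -91.54 zb 50.39 mm F(ex,ey,z) [  0.21 -10.67   3.08] t 32.27
lidtop [[253.10280862 197.83209858]]
lidtop [[253.09011223 198.47215669]]
lidtop [[253.07726211 199.12012702]]
grip front base [[255.628615   209.70061707]]
```

View pics/s6.png

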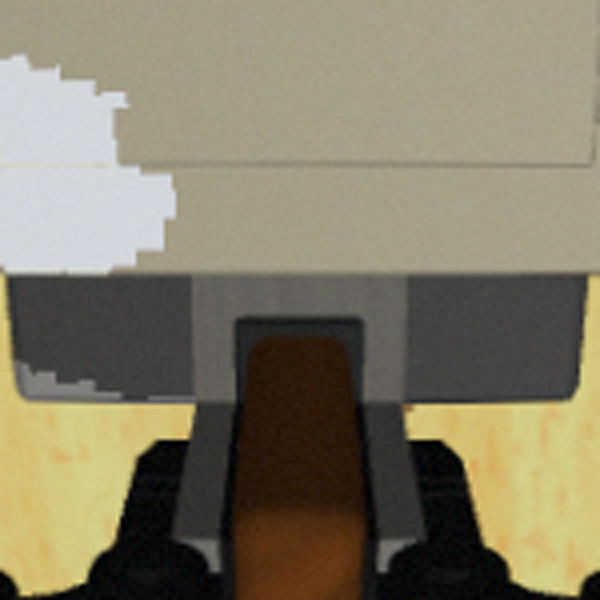

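View pics/s6s.png

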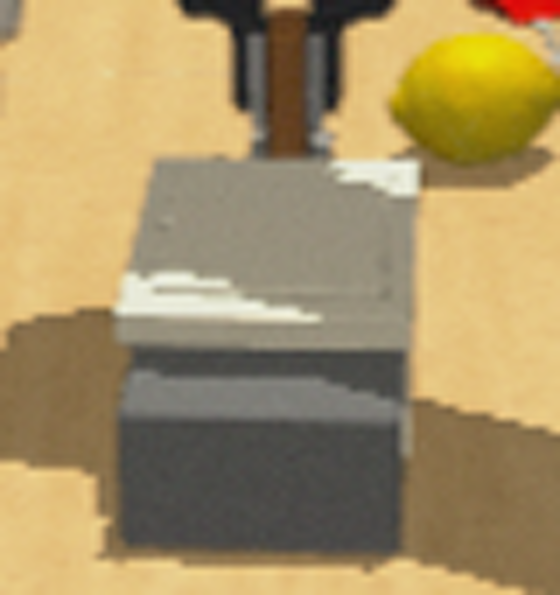

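```bash
python3 - <<'E'
from h import *
bot.move_linear(W(-.1165,.0500),speed=.06)
bot.move_linear(W(-.1180,.105),speed=.15)
bot.move_linear(W(.1180,.105),speed=.25)
bot.move_linear(W(.1160,.056),speed=.12)
print(bot.move_linear(W(.1160,.046),speed=.012,until_force=2.5)); bot.wait(.1);print(*S())
bot.move_linear(W(.0985,.0500),speed=.04);print(*S())
yc=push(-1,.0985,.0908,step=.0012)
bot.wait(.1);print(*S())
E
```

```text
True
x 0.13 y 116.20 zb 49.87 mm F(ex,ey,z) [-0.59  0.59  6.  ] t 35.83
x -0.03 y 97.73 zb 49.95 mm F(ex,ey,z) [ 0.41 -0.94  3.31] t 36.42
cmd 97.3 y 97.62 zb 49.96 f 1.2 fx -0.7 fz 4.7
cmd 96.1 y 96.76 zb 49.98 f 3.2 fx -1.0 fz 5.4
cmd 94.9 y 95.55 zb 49.99 f 3.3 fx -0.5 fz 5.8
cmd 93.7 y 94.55 zb 50.01 f 4.8 fx -0.3 fz 5.9
cmd 92.5 y 94.25 zb 50.07 f 7.3 fx -1.7 fz 5.4
cmd 91.3 y 94.01 zb 50.20 f 10.8 fx -0.8 fz 6.4
cmd 90.1 y 93.47 zb 50.27 f 10.8 fx -1.6 fz 5.9
cmd 88.9 y 92.37 zb 50.26 f 11.9 fx -1.5 fz 5.5
cmd 87.7 y 91.14 zb 50.29 f 12.1 fx -0.7 fz 6.1
cmd 86.5 y 89.88 zb 50.27 f 11.5 fx -0.5 fz 5.6
t 38.925
x 0.49 y 89.89 zb 50.28 mm F(ex,ey,z) [-1.14 11.54  5.78] t 39.02
```

```bash
python3 - <<'E'
from h import *
bot.move_linear(W(.1170,.0500),speed=.06)
bot.move_linear(W(.1180,.12),speed=.15)
cv2.imwrite("pics/v1t.png",cv2.resize(bot.camera("top")[185:250,130:230],None,fx=7,fy=7,interpolation=cv2.INTER_CUBIC)[:,:,::-1])
bot.move_linear(W(-.14,.12),speed=.25)
cv2.imwrite("pics/v1s.png",cv2.resize(bot.camera("side")[190:275,240:320],None,fx=7,fy=7,interpolation=cv2.INTER_CUBIC)[:,:,::-1])
bot.wait(.1);P=pose();im=bot.camera("wrist");np.savez("v1.npz",p=P[0],q=P[1]);cv2.imwrite("pics/v1w.png",im[:,:,::-1]);print(*S())
E
```

```text
x -0.01 y -138.91 zb 119.98 mm F(ex,ey,z) [ 0.33  0.18 -2.01] t 41.73
```

View pics/v1s.png

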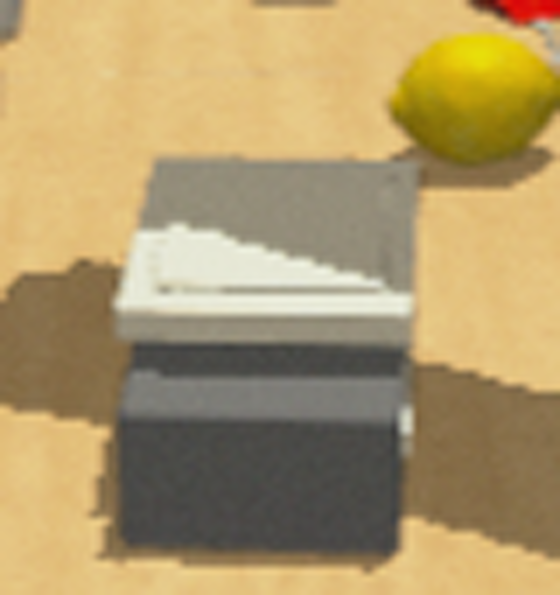

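View pics/v1w.png

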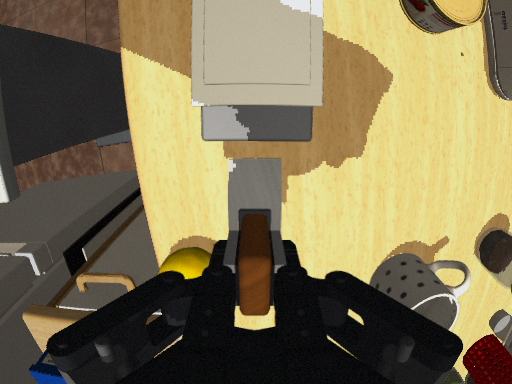

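```bash
python3 - <<'E'
from h import *
im=bot.camera("side");cv2.imwrite("pics/side2.png",im[:,:,::-1])
cv2.imwrite("pics/top2.png",bot.camera("top")[:,:,::-1])
def prof(n,u0,u1,v0,v1): 
    g=cv2.imread(n,0).astype(float)[v0:v1,u0:u1].mean(1);return g.round(0).astype(int)
for n in ["pics/side0.png","pics/s4.png","pics/side2.png"]:
    print(n);print("front",prof(n,262,290,228,256));print("far",prof(n,268,272,208,222))
P=lambda x,y,z:proj("side",[[*(C+ex*x+ey*y),z]])[0]
for r in (0,.5,1,3,5,6,7,8):
    z=r*1e-3;print(r,"low+y %.2f top+y %.2f top-y %.2f"%(P(0,.0655,.0525+z)[1],P(0,.0655,.0645+z)[1],P(0,-.0655,.0645+z)[1]), P(0,.0655,.0525)[0],P(0,.095,.05)[1])
E
```

```text
pics/side0.png
front [225 225 225 225 223 198 191 225 223 199 139 139 138 125  74  93 122 121
 121 121 120 107  75  72  72  71  72  72]
far [191 191 192 193 193 194 205 225 225 225 225 226 226 226]
pics/s4.png
front [146 157 172 183 188 175 190 211 223 205 143 144 142 130  77  95 125 125
 125 125 124 110  78  74  74  75  74  75]
far [198 198 196 197 198 194 159 136 143 144 144 142 145 143]
pics/side2.png
front [222 228 219 170 228 228 217 143 142 143 136  77  72  72  72  83 124 124
 124 124 123 110  77  73  74  73  73  74]
far [196 196 195 193 167 142 140 140 140 141 142 141 141 140]
0 low+y 241.54 top+y 236.74 top-y 214.02 277.45661228331215 248.63473414043386
0.5 low+y 241.35 top+y 236.54 top-y 213.84 277.45661228331215 248.63473414043386
1 low+y 241.15 top+y 236.34 top-y 213.65 277.45661228331215 248.63473414043386
3 low+y 240.35 top+y 235.53 top-y 212.93 277.45661228331215 248.63473414043386
5 low+y 239.55 top+y 234.73 top-y 212.20 277.45661228331215 248.63473414043386
6 low+y 239.15 top+y 234.32 top-y 211.83 277.45661228331215 248.63473414043386
7 low+y 238.75 top+y 233.92 top-y 211.47 277.45661228331215 248.63473414043386
8 low+y 238.35 top+y 233.51 top-y 211.10 277.45661228331215 248.63473414043386
```

```bash
python3 - <<'E'
from h import *
from scipy.ndimage import gaussian_filter1d
for n in ["pics/side0.png","pics/s4.png","pics/side2.png"]:
    g=cv2.imread(n).astype(float)
    for ch in (0,):   # blue: wood low, lid higher
        out=[]
        for u in list(range(264,274))+list(range(288,297)):
            p=g[204:222,u,ch];lo=p[:5].mean();hi=p[-5:].mean()
            out.append(204+np.sum((hi-p)/(hi-lo)))
        print(n,np.round(out,2))
E
```

```text
pics/side0.png [214.53 214.84 214.5  214.57 214.61 214.62 214.49 214.41 214.64 214.83
 214.76 214.67 214.94 214.95 214.99 215.26 215.18 214.26 212.93]
pics/s4.png [ 213.8   213.45  212.5   208.29  214.33  215.76  216.39  214.52  219.78
  231.75  179.33   -7.5  -184.5   -36.    300.5   265.14   78.11  203.46
  208.58]
pics/side2.png [210.84 180.2  282.   213.24 210.58 211.   212.67 212.84 212.6  212.
 219.5     nan 211.25 213.69 213.2  211.64 255.   208.95 209.38]<stdin>:9: RuntimeWarning: divide by zero encountered in divide
  return ufunc.reduce(obj, axis, dtype, out, **passkwargs)
```

```bash
python3 - <<'E'
from h import *
for n in ["pics/s4.png","pics/side2.png"]:
    g=cv2.imread(n).astype(float)
    out=[]
    for u in list(range(264,274))+list(range(288,292)):
        p=g[205:220,u,2];lo=p[:4].mean();hi=p[-4:].mean()
        out.append(205+np.sum((hi-p)/(hi-lo)))
    print(n,np.round(out,2),np.mean(out[:10]))
E
```

```text
pics/s4.png [213.89 213.98 213.95 213.8  213.85 213.9  214.17 214.2  214.27 214.21
 215.73 216.06 216.05 216.09] 214.0215368238617
pics/side2.png [212.54 212.27 212.49 212.65 212.46 212.32 212.48 212.47 212.48 212.42
 212.71 212.66 212.59 212.95] 212.45642178777456
```

```bash
python3 - <<'E'
from h import *
bot.move_linear(W(-.1160,.0520),speed=.15)
bot.wait(.1);print(*S())
print(bot.move_linear(W(-.1160,.046),speed=.012,until_force=2.5));print(*S())
bot.move_linear(W(-.0970,.0500),speed=.04);print(*S())
yc=push(1,-.0970,-.0908,step=.0014)
bot.wait(.1);print(*S())
bot.move_linear(W(-.1170,.0500),speed=.07)
bot.move_linear(W(-.14,.12),speed=.2)
cv2.imwrite("pics/side3.png",bot.camera("side")[:,:,::-1]);print(*S())
for n in ["pics/side2.png","pics/side3.png"]:
    g=cv2.imread(n).astype(float)
    out=[]
    for u in list(range(264,274)):
        p=g[205:220,u,2];lo=p[:4].mean();hi=p[-4:].mean()
        out.append(205+np.sum((hi-p)/(hi-lo)))
    print(n,np.mean(out[:10]))
E
```

```text
x 0.54 y -116.22 zb 52.43 mm F(ex,ey,z) [-0.63  0.06 -1.43] t 42.57
True
x 0.41 y -116.32 zb 49.77 mm F(ex,ey,z) [-0.22 -0.34  4.56] t 42.91
x -0.23 y -96.02 zb 49.88 mm F(ex,ey,z) [-1.21  0.95  2.66] t 43.53
cmd -95.6 y -95.96 zb 49.90 f 1.6 fx -2.7 fz 3.8
cmd -94.2 y -94.59 zb 49.89 f 2.4 fx -1.0 fz 3.6
cmd -92.8 y -92.87 zb 49.89 f 2.2 fx 1.1 fz 3.6
cmd -91.4 y -91.99 zb 49.91 f 5.2 fx 0.6 fz 1.9
cmd -90.0 y -91.69 zb 50.01 f 8.1 fx -1.3 fz 2.6
cmd -88.6 y -90.90 zb 50.10 f 9.9 fx -0.9 fz 2.0
cmd -87.2 y -89.63 zb 50.09 f 9.2 fx 0.1 fz 2.7
t 45.4
x 0.43 y -89.65 zb 50.08 mm F(ex,ey,z) [-0.16 -9.9   2.85] t 45.50
x -1.17 y -139.14 zb 118.59 mm F(ex,ey,z) [ 1.18  0.64 -0.87] t 46.64
pics/side2.png 212.45642178777456
pics/side3.png 212.20906437456355
```

```bash
python3 - <<'E'
from h import *
bot.move_linear(W(-.18,.13),speed=.2)
q=down(-np.pi/2-.083)
bot.move_pose((0.515,-.3914,.13),q)
bot.move_linear((0.515,-.3914,.034),speed=.12);bot.wait(.1);print(pose()[0])
print(bot.move_linear((0.515,-.3914,.020),speed=.012,until_force=2.5));print(pose()[0],bot.read_ft_force(),bot.read_clock())
bot.set_gripper(0.5);bot.wait(.1);print(bot.read_gripper_width(),bot.read_ft_force())
bot.move_linear((0.515,-.3914,.13),speed=.12)
bot.move_linear((0.45,-.392,.2),speed=.15)
print(bot.read_clock(),bot.read_ft_force())
cv2.imwrite("pics/e1.png",bot.camera("wrist")[:,:,::-1]);cv2.imwrite("pics/e1s.png",bot.camera("side")[:,:,::-1])
E
```

```text
[ 0.5156781  -0.39204485  0.03514635]
True
[ 0.51499857 -0.39138415  0.0239337 ] [0.53043613 0.26655646 5.30837476] 50.075
0.49918169920783817 [ 0.78477676  0.78877373 -0.11277075]
52.3917 [-0.95075771  0.01179042 -0.62796413]
```

View pics/e1.png

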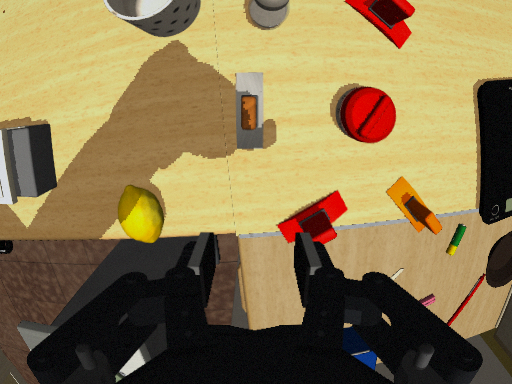

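View pics/e1s.png

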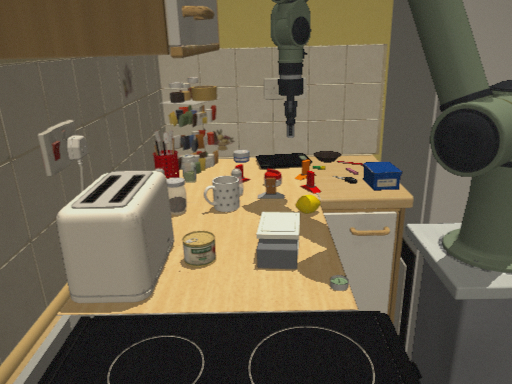

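The wedge stands upright at about pixel (249,110) in the wrist view. In the side view the lid is up level at about (279,225), and everything else is where it was.

```bash
python3 - <<'E'
from cell import bot
bot.wait(.3);print(bot.close_job(),bot.read_clock())
E
```

```text
the job is handed in; nothing more can be done
the job is handed in; nothing more can be done
```

I eased the lid up in turns with the steel and wood wedge, and both ends are now up about 7 mm. The wedge is back upright where it first stood, and I handed the job in after about 53 s.

| Push | Box end | Estimated rise after it |
|---|---|---|
| 1 | -y | about 3 mm |
| 2 | +y | about 5.6 mm |
| 3 | -y | about 6.9 mm |
| 4 | +y | about 7.3 mm |
| 5 | -y (short top-up) | about 7.3 mm |

- **Evenness:** by these estimates neither end was ever more than about 3 mm ahead of the other.
- **Forces:** driving the wedge in took 10 to 13 N, and it pressed on the shoulder with about 6 N or less. These are wrist readings; the contact force on the lid itself was not measured.
- **Lid height:** the rises come from how far the wedge tip went in.
    - **+y end:** the side camera agreed, showing about 7.0 mm plus the unknown 0 to 1 mm it was already up.
    - **-y end:** before the top-up the camera read about 0.5 mm lower than the tip estimate, at about 5.9 mm plus the start rise. That is why I made the fifth push, after which it read about 0.7 mm higher.
- **Other things:** in the last pictures the wedge stands upright, well clear of the box, and everything else looks undisturbed.

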